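# Feel along a row of plug welds and stop on the burnt one

### The job

With the fingers closed, run the fingertips lightly along the row of five weld domes on the plate in the blue stand: start at the dome next to the copper pin and touch every dome in turn, keeping the fingertips on the plate or just above it from each dome to the next. Stop on the last dome, the black burnt one at the far end, and finish with the fingertips still resting gently on it to show which weld must be redone; the plate is sprung, so never press it down to its stop. Grasp nothing, do not touch the green stand, its blank plate or what lies on it, and leave all the other things on the bench where they are.

Things in the scene. Friction and masses are not known exactly. Their poses are not given: they have to be found in the camera images.
- stand: blue stand, fixed, 100 x 270 mm, 68 mm high to the top of its grey steel plate (60 x 210 mm). Origin: centre of its underside, z up; five domes along its y axis at y = +84, +42, 0, -42, -84 mm. A copper pin (12 mm across, its top 12 mm above the plate) stands on the end block at y = +122 mm, by the first dome; the block at y = -122 mm is bare. The plate sinks straight down on springs
- plate (a joint): how far the sprung plate is pressed down, in m: 0 at rest, 0.010 at its hard stop. It starts to sink at about 0.8 N and needs 0.4 N more per mm (4.8 N at the stop)
- weld1 (a point): first weld dome, counted from the copper pin: a bright steel round cap 18 mm across, rising 2 mm above the plate (its top 70 mm above the bench at rest), with a flat reddish-brown heat ring 27 mm across; next dome 42 mm away. This point: the highest point of the dome; axes as the stand's. It sinks with the plate
- weld2 (a point): second weld dome, counted from the copper pin: a bright steel round cap 18 mm across, rising 2 mm above the plate (its top 70 mm above the bench at rest), with a flat reddish-brown heat ring 27 mm across; next dome 42 mm away. This point: the highest point of the dome; axes as the stand's. It sinks with the plate
- weld3 (a point): third weld dome, counted from the copper pin: a bright steel round cap 18 mm across, rising 2 mm above the plate (its top 70 mm above the bench at rest), with a flat reddish-brown heat ring 27 mm across; next dome 42 mm away. This point: the highest point of the dome; axes as the stand's. It sinks with the plate
- weld4 (a point): fourth weld dome, counted from the copper pin: a bright steel round cap 18 mm across, rising 2 mm above the plate (its top 70 mm above the bench at rest), with a flat reddish-brown heat ring 27 mm across; next dome 42 mm away. This point: the highest point of the dome; axes as the stand's. It sinks with the plate
- weld5 (a point): fifth and last weld dome, counted from the copper pin: a black, burnt round cap 18 mm across, rising 2 mm above the plate (its top 70 mm above the bench at rest), with a flat reddish-brown heat ring 27 mm across; next dome 42 mm away. This point: the highest point of the dome; axes as the stand's. It sinks with the plate
- mid1 (a point): point of the row midway between dome 1 and dome 2, at the height of the resting plate's upper face (68 mm above the bench); fixed to the stand, axes as the stand's
- mid2 (a point): point of the row midway between dome 2 and dome 3, at the height of the resting plate's upper face (68 mm above the bench); fixed to the stand, axes as the stand's
- mid3 (a point): point of the row midway between dome 3 and dome 4, at the height of the resting plate's upper face (68 mm above the bench); fixed to the stand, axes as the stand's
- mid4 (a point): point of the row midway between dome 4 and dome 5, at the height of the resting plate's upper face (68 mm above the bench); fixed to the stand, axes as the stand's
- blank: green painted stand, fixed, same size as the blue one (100 x 270 x 68 mm), with a plain unwelded plate that has five dark holes and no domes; not to be touched. Origin: centre of its underside; its long side along y
- electrode: loose copper electrode tip standing on end, 22 mm across, 58 mm high; origin: centre of its foot
- nut_tin: loose open aluminium tin of nuts, 52 mm across, 40 mm high; origin: centre of its foot
- marker: loose white paint marker with a red cap standing on end, 24 mm across, 90 mm high; origin: centre of its foot
- offcut: loose steel offcut, 22 x 70 x 6 mm, lying on the blank plate of the green stand; origin: centre of its underside
- rivet_jar: loose closed jar, 42 mm across, 60 mm high; origin: centre of its foot

How it is judged:
By the outcome, as a careful person would: the job done as asked, in the order asked, and still so for the second after the job is handed in, while the arm keeps its last pose, push and grip.
It also fails if it takes over 40 s, if anything falls off the work surface, if the arm or the gripper's body presses on something with over 40 N, if the wrist force passes 120 N, or if a joint passes its speed limit or range.

### The arm

A 6-joint arm with a two-finger parallel gripper is mounted at the origin on the work surface. World frame = base frame: x ahead of the robot, y to its left, z up, the work surface at z = 0. Lengths are in m, angles in degrees, forces in N, time in s.
With the tool pointing down it reaches from about 0.3 to 0.75 m from the base axis. Payload 8.5 kg.
Tool frame: the origin (TCP) lies between the finger pads, 19 mm behind the fingertips; this is the grasp point; z points along the fingers, y is the line along which they close (so a half turn about z gives the same grasp; the last joint's range is limited). The gripper opens to 85 mm and grips with 20 to 120 N. Pads are 22 mm wide; open, the fingers measure 114 mm over their backs; the gripper's body (76 mm by 85 mm) begins 54 mm behind the grasp point. The pads swing forward as they close: fully open they stand 13 mm farther back than shut.
Start: joints at [56.992, 21.807, 74.336, -0, 83.858, -12.336], TCP at [0.194, 0.515, 0.25] pointing down, gripper open.
Joint ranges: [-178.18, 178.18], [-50.72, 133.34], [12.68, 142.11], [-81.47, 261.47], [9.98, 163.14], [-165.26, 165.26]. Speed limits (degrees/s): [136.94, 136.94, 180, 180, 180, 180].

### API

Orientations are given as a 3x3 rotation matrix whose columns are the frame's x, y, z axes.
In Python, from rig import env gives the robot as it stands. The module is installed in compiled form; this text tells all that it offers.
- The arm moves only by the tool jog_arm, never from a script. Its argument "targets" is a list of rows, each a list of 6 numbers: the shift along the tool's x, y, z in cm, then the turn, a rotation vector about the tool's x, y, z in degrees. A call has 1 to 8 rows; each row is the pose to reach, as a shift and turn from the pose commanded when the call began, along the tool's axes at that moment; what a row does not reach only later rows make up. A row lasts 1/12 s, in which the tool goes at most 41.7 mm and 7.16 degrees, less where a joint would pass 70% of its speed; a pose out of reach is approached as far as the arm can. A call with a gripper value outside its range is refused whole. "hand" is the opening, from 0 (shut) to 1 (fully open), set as the call begins (left out, the last holds). The fingers move at their own pace and stop on an object; "newtons" is the grip in N (left out, the last holds). Time passes only in rows, so rows that repeat a pose let the fingers close. It gives the time, the measured TCP pose, the force, the opening and the grip force at its end, in the units of the state.
- env.observe(): the state, without advancing time (a new reading comes with each control period).
- env.get_image(name): name is "scene" or "side" or "wrist"; returns a dict with "frame" (384x512x3 uint8, red, green, blue), "depth" (384x512 float32, m along the optical axis (not along the pixel's ray), 0 where there is no reading), "fovy" (degrees; the focal length in pixels is half the picture's height over the tangent of half this angle, whatever the lens; pixels are square), "cx", "cy" (the principal point, pixels), "k1" (the pictures are not rectified: a ray, as slopes to the right and down, at radius r is drawn at 1 + k1 r^2 times it, then the intrinsics apply), "cam_to_world" (4x4, takes a point from camera to world coordinates). Camera axes: x right, y down, z forward; pixel columns grow to the right and rows downward; lengths in m; the calibration is good to about 2 mm. A picture is of the moment at which its call begins.
- env.close_job(): hands the job in; it is judged then, once.
Trained networks look in the newest picture that a camera, given by its name, has taken for a name from the list of things; names that differ only in an ending like _2 or _b are one class to them, and where a whole thing is asked for, a point or a joint stands for the part that bears it (a point fixed in the world has none). Each returns a list of dicts, best first, with "score" (0 to 1); they miss things now and then, are a little off and sometimes report something else, mostly with a low value. They report only what shows in the picture. A call takes as long as a camera call.
- env.regions_of(camera, target): "pixels" (384x512 bool, what is visible of it) and "point" ([row, column] in pixels, amid what is visible of it).
The state is a dict: "time_s": time; "q": joint angles; "qvel": joint speeds; "joint_efforts": joint torques, N m; "position": TCP position; "tool_rot": TCP orientation; "ft_force": force on the tool from outside, world axes, zero at the start; "wrist_torque": the same for the moment, N m; "grip_width": finger opening in m; "gripper_force": force on a finger pad.
Only numpy, scipy, OpenCV 4.12 (cv2) and the standard library are available. Lean on these libraries where they do the work, as an engineer would, in place of code of your own. Each camera call takes 0.05 s, during which the arm holds its last target. There are 200 camera calls.

## Working session

There is one attempt and no reset: what is moved stays moved. The work goes in short steps, Python scripts to look and compute and a tool call to move; the robot and the scene stay as the last step left them, time stands still between calls to the robot, and variables do not carry over. Pictures are saved under pics/ and viewed, at most 10 in all, crops included, and the job is handed in when it is done.

Besides the shell and the picture viewer there is one more tool, called after "Call:" as name(argument=value, ...), one argument or row to a line, values as JSON. jog_arm: Moves the arm, as the interface text tells. Its arguments: {"type":"object","properties":{"targets":{"type":"array","items":{"type":"array","items":{"type":"number"}}},"hand":{"type":"number"},"newtons":{"type":"number"}},"required":["targets"]}

```bash
mkdir -p pics; cat > h.py <<'E'
import numpy as np, cv2
from rig import env
def world(im,uv,depth=None):
    uv=np.asarray(uv,float).reshape(-1,2)
    f=im['frame'].shape[0]/2/np.tan(np.radians(im['fovy'])/2)
    K=np.array([[f,0,im['cx']],[0,f,im['cy']],[0,0,1]])
    n=cv2.undistortPoints(uv.reshape(-1,1,2),K,np.array([im['k1'],0,0,0.])).reshape(-1,2)
    d=np.array([im['depth'][int(round(v)),int(round(u))] for u,v in uv]) if depth is None else depth
    P=np.c_[n*d[:,None],d,np.ones(len(d))]
    return (P@im['cam_to_world'].T)[:,:3]
def rayz(im,uv,z):
    uv=np.asarray(uv,float).reshape(-1,2)
    a=world(im,uv,np.ones(len(uv))); o=im['cam_to_world'][:3,3]; d=a-o
    return o+d*((z-o[2])/d[:,2])[:,None]
E
python3 - <<'E'
from h import *
np.set_printoptions(precision=4,suppress=True)
s=env.observe(); print(s['time_s'],s['position'],s['tool_rot'],s['ft_force'])
ims=[]
for c in ('scene','side'):
    im=env.get_image(c); ims.append(im['frame'])
    cv2.imwrite(f'pics/{c}0.png',im['frame'][...,::-1])
    for t in ['stand','weld1','weld5','blank','electrode','nut_tin','marker','offcut','rivet_jar']:
        for r in env.regions_of(c,t)[:3]:
            p=r['pixels']; P=world(im,[r['point'][::-1]])[0]
            print(c,t,round(r['score'],2),r['point'],p.sum(),P)
E
```

```text
0.0 [0.194  0.5144 0.2494] [[-0.9356  0.353  -0.0008]
 [ 0.353   0.9356 -0.0012]
 [ 0.0003 -0.0015 -1.    ]] [ 0.0811 -0.6617 -0.6087]
scene stand 0.58 [237.2, 159.4] 6186 [ 0.5249 -0.2325  0.0505]
scene weld1 0.8 [224.1, 156.6] 2158 [ 0.5047 -0.2269  0.068 ]
scene weld5 0.8 [224.1, 156.6] 2158 [ 0.5047 -0.2269  0.068 ]
scene blank 0.72 [173.2, 297.7] 2967 [0.5207 0.1368 0.0629]
scene blank 0.67 [224.5, 268.7] 202 [ 0.6068 -0.0192  0.0352]
scene electrode 0.54 [227.3, 269.4] 207 [ 0.6079 -0.0178  0.0271]
scene nut_tin 0.74 [244.5, 288.6] 602 [ 0.6696 -0.0148  0.023 ]
scene nut_tin 0.72 [237.2, 155.0] 6375 [ 0.5193 -0.2397  0.0501]
scene nut_tin 0.59 [223.9, 158.6] 2162 [ 0.5083 -0.2238  0.0695]
scene marker 0.7 [197.3, 246.3] 344 [ 0.5228 -0.0198  0.0571]
scene offcut 0.61 [152.2, 316.5] 127 [0.4844 0.2348 0.0742]
scene offcut 0.56 [196.1, 244.8] 352 [ 0.5222 -0.0235  0.0617]
scene rivet_jar 0.55 [184.5, 232.0] 341 [ 0.4397 -0.0057  0.0393]
side stand 0.69 [150.1, 295.4] 3462 [ 0.4901 -0.1394  0.0662]
side weld1 0.76 [133.2, 299.0] 1567 [ 0.4892 -0.1982  0.0675]
side weld5 0.76 [133.2, 299.0] 1567 [ 0.4892 -0.1982  0.0675]
side blank 0.76 [307.3, 280.2] 7671 [0.465  0.2408 0.0658]
side electrode 0.45 [197.7, 237.7] 193 [ 0.5931 -0.0027  0.0347]
side nut_tin 0.58 [194.2, 204.4] 563 [0.6641 0.0043 0.0383]
side marker 0.8 [190.0, 280.4] 363 [ 0.5041 -0.0082  0.0718]
side offcut 0.87 [302.5, 274.1] 517 [0.4758 0.2381 0.0736]
side rivet_jar 0.76 [214.1, 314.2] 572 [0.4302 0.0258 0.0531]
```

View pics/scene0.png

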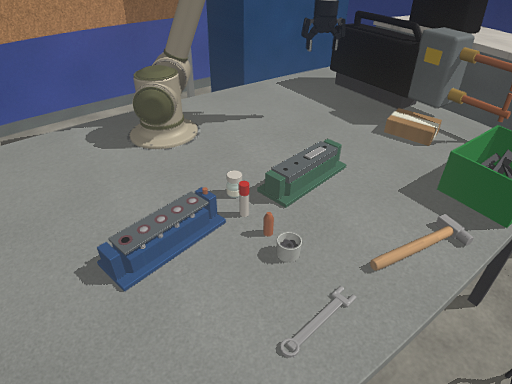

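View pics/side0.png

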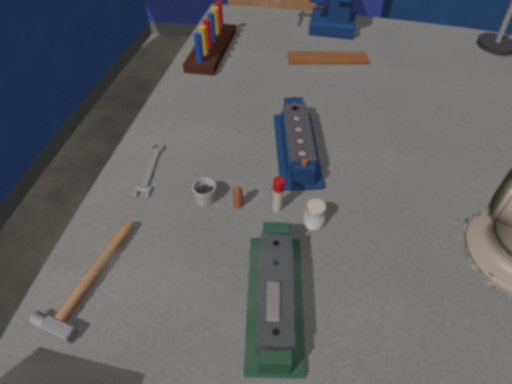

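The scene view has the pin at about (204,190) and domes from (192,201) to the black one at (126,240). The side view has the pin at (304,162) and domes from (303,153) to (295,107). Next I'll locate them precisely.

```bash
python3 - <<'E'
from h import *
np.set_printoptions(precision=4,suppress=True)
g={'scene':[(192,201),(178,210),(161,219),(144,229),(126,240)],'side':[(303,153),(300,141),(298,130),(297,118),(295,107)]}
boxes={'scene':(90,175,235,285),'side':(265,90,335,195)}
out=[]
for c in g:
    im=env.get_image(c)
    w=rayz(im,g[c],0.069); print(c,w)
    m=env.regions_of(c,'weld1')[0]['pixels']
    v,u=np.nonzero(m); W=rayz(im,np.c_[u,v],0.068)[:,:2].astype(np.float32)
    print(cv2.minAreaRect(W))
    x0,y0,x1,y1=boxes[c]
    cr=cv2.resize(im['frame'][y0:y1,x0:x1],None,fx=4,fy=4,interpolation=cv2.INTER_CUBIC); out.append(cr)
h=max(o.shape[0] for o in out)
o=np.hstack([np.pad(o,((0,h-o.shape[0]),(0,0),(0,0))) for o in out]); o=o[:, :]
print(o.shape); s=min(800/o.shape[1],600/o.shape[0]); 
cv2.imwrite('pics/crop0.png',cv2.resize(o,None,fx=s,fy=s)[...,::-1]); print(s)
E
```

```text
scene [[ 0.4789 -0.1333  0.069 ]
 [ 0.4897 -0.172   0.069 ]
 [ 0.4963 -0.2135  0.069 ]
 [ 0.5053 -0.2538  0.069 ]
 [ 0.5153 -0.2943  0.069 ]]
((0.49594199657440186, -0.21414685249328613), (0.0659216046333313, 0.21003684401512146), 12.559170722961426)
side [[ 0.4721 -0.13    0.069 ]
 [ 0.4835 -0.1692  0.069 ]
 [ 0.4929 -0.2076  0.069 ]
 [ 0.5009 -0.2529  0.069 ]
 [ 0.5114 -0.2967  0.069 ]]
((0.49313899874687195, -0.21037214994430542), (0.06279598921537399, 0.21488861739635468), 12.505168914794922)
(440, 860, 3)
0.9302325581395349
```

View pics/crop0.png

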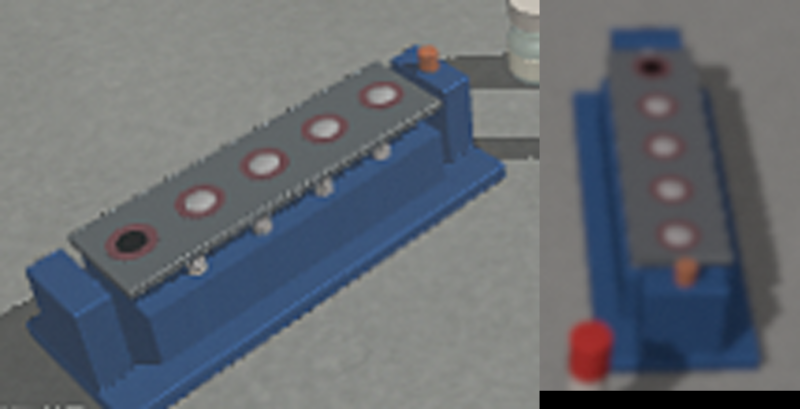

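The row centre is about (0.495, -0.212), with the stand's +y at about 102.5° in world. I'll move above it, closing the fingers on the way.

Call:
jog_arm(
  targets=[
    [-20,-21.3,0,0,0,0],
    [-20,-21.3,0,0,0,0],
    [-20,-21.3,0,0,0,0],
    [-20,-21.3,0,0,0,0],
    [-20,-21.3,0,0,0,0],
    [-20,-21.3,0,0,0,0],
    [-20,-21.3,0,0,0,0],
    [-20,-21.3,0,0,0,0],
  ],
  hand=0,
  newtons=20,
)

```text
time_s: 1.87
position: [0.3085, 0.2397, 0.2502]
tool_rot: [[-0.933, 0.36, 0.001], [0.36, 0.933, -0.001], [-0.002, -0.001, -1.0]]
ft_force: [0.4, 0.0, 0.9]
grip_width: -0.0003
gripper_force: 0.0
```

Call:
jog_arm(
  targets=[
    [-20,-21.3,0,0,0,0],
    [-20,-21.3,0,0,0,0],
    [-20,-21.3,0,0,0,0],
    [-20,-21.3,0,0,0,0],
    [-20,-21.3,0,0,0,0],
    [-20,-21.3,0,0,0,0],
    [-20,-21.3,0,0,0,0],
    [-20,-21.3,0,0,0,0],
  ],
)

```text
time_s: 2.53
position: [0.4205, -0.0306, 0.2499]
tool_rot: [[-0.934, 0.358, 0.001], [0.358, 0.934, -0.002], [-0.002, -0.001, -1.0]]
ft_force: [-0.5, 0.5, -0.9]
grip_width: 0.0002
gripper_force: 0.0
```

Call:
jog_arm(
  targets=[
    [-13.8,-14.7,0,0,0,56.8],
    [-13.8,-14.7,0,0,0,56.8],
    [-13.8,-14.7,0,0,0,56.8],
    [-13.8,-14.7,0,0,0,56.8],
    [-13.8,-14.7,0,0,0,56.8],
    [-13.8,-14.7,0,0,0,56.8],
    [-13.8,-14.7,0,0,0,56.8],
    [-13.8,-14.7,0,0,0,56.8],
  ],
)

```text
time_s: 3.2
position: [0.4955, -0.2118, 0.2496]
tool_rot: [[-0.21, 0.978, -0.0], [0.978, 0.21, 0.0], [0.001, -0.0, -1.0]]
ft_force: [0.0, -0.9, 0.2]
grip_width: -0.0
gripper_force: 0.0
```

```bash
python3 - <<'E'
from h import *
np.set_printoptions(precision=4,suppress=True)
im=env.get_image('wrist'); cv2.imwrite('pics/wrist1.png',im['frame'][...,::-1])
F=[]
for i in range(6):
    env.get_image('side'); s=env.observe(); F.append(np.r_[s['ft_force'],s['position']*1 if hasattr(s['position'],'shape') else s['position']])
print(np.array(F)); print(im['cam_to_world'])
for r in env.regions_of('wrist','weld1')[:2]:
    v,u=np.nonzero(r['pixels']); W=rayz(im,np.c_[u,v],0.068)[:,:2].astype(np.float32); print(r['score'],cv2.minAreaRect(W))
E
```

```text
[[ 0.5893  0.561   0.2877  0.4954 -0.2113  0.2499]
 [ 0.2759  0.4777 -0.085   0.4954 -0.2112  0.25  ]
 [-0.2783 -0.7353  0.0488  0.4953 -0.2112  0.2501]
 [ 0.113   0.7801  0.2641  0.4953 -0.2112  0.2501]
 [-0.4633 -0.3213  0.1841  0.4953 -0.2112  0.2501]
 [-0.6629 -0.278  -0.5092  0.4953 -0.2112  0.2501]]
[[ 0.9779  0.2019  0.054   0.48  ]
 [ 0.209  -0.9441 -0.2551 -0.1475]
 [-0.0005  0.2607 -0.9654  0.3741]
 [ 0.      0.      0.      1.    ]]
0.6 ((0.4883173406124115, -0.19478510320186615), (0.061317089945077896, 0.17299842834472656), 12.405377388000488)
```

View pics/wrist1.png

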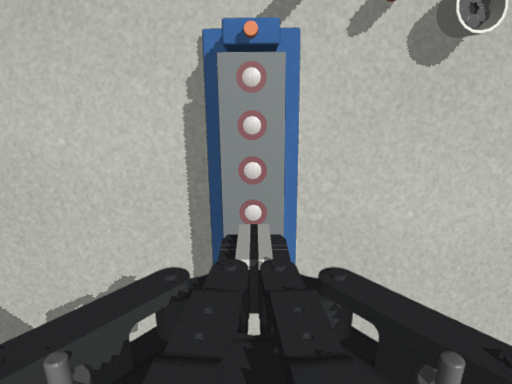

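The wrist view shows the pin at (251,28) and domes 1–4 at (252,76), (252,125), (253,170) and (253,212). The fifth dome is hidden by the fingers. I'll refine the positions from the ring blobs.

```bash
python3 - <<'E'
from h import *
np.set_printoptions(precision=4,suppress=True)
u_=np.array([-0.2147,0.9767])
def rings(c,g,R):
    im=env.get_image(c); f=im['frame'].astype(int); res=[]
    red=(f[...,0]-f[...,1]>14)
    for (x,y) in g:
        yy,xx=np.nonzero(red); k=np.hypot(xx-x,yy-y)<R
        pts=np.c_[xx[k],yy[k]]
        hull=cv2.convexHull(pts.astype(np.int32)); M=cv2.moments(hull)
        res.append((M['m10']/M['m00'],M['m01']/M['m00']))
    W=rayz(im,res,0.068); return np.array(res),W
for c,g,R in [('wrist',[(252,76),(252,125),(253,170)],18),('scene',[(192,201),(178,210),(161,219),(144,229),(126,240)],8)]:
    p,W=rings(c,g,R); print(c,p); print(W)
    off=np.array([84,42,0,-42,-84])[:len(g)]*1e-3
    C=W[:,:2]-off[:,None]*u_
    print('centre',C, C.mean(0)); d=W[-1,:2]-W[0,:2]; print('ang',np.degrees(np.arctan2(-d[1],-d[0]))-90, np.hypot(*d))
E
```

```text
wrist [[251.856   76.7802]
 [251.8859 125.0861]
 [252.1246 170.3401]]
[[ 0.4741 -0.1316  0.068 ]
 [ 0.4833 -0.1728  0.068 ]
 [ 0.4926 -0.2139  0.068 ]]
centre [[ 0.4922 -0.2137]
 [ 0.4923 -0.2138]
 [ 0.4926 -0.2139]] [ 0.4924 -0.2138]
ang 12.6754698528744 0.08435687164569333
scene [[191.977  200.0316]
 [176.6541 209.2055]
 [160.5481 218.519 ]
 [143.05   228.7979]
 [125.116  239.5672]]
[[ 0.4745 -0.1312  0.068 ]
 [ 0.4844 -0.1727  0.068 ]
 [ 0.4932 -0.2133  0.068 ]
 [ 0.5025 -0.2549  0.068 ]
 [ 0.512  -0.2951  0.068 ]]
centre [[ 0.4925 -0.2132]
 [ 0.4934 -0.2138]
 [ 0.4932 -0.2133]
 [ 0.4935 -0.2138]
 [ 0.494  -0.2131]] [ 0.4933 -0.2134]
ang 12.897869508607869 0.1681955828598665
```

Call:
jog_arm(
  targets=[
    [4,-0.2,0,0,0,-0.6],
    [8.2,-0.4,0,0,0,-0.6],
    [8.2,-0.4,4,0,0,-0.6],
    [8.2,-0.4,8,0,0,-0.6],
    [8.2,-0.4,12,0,0,-0.6],
    [8.2,-0.4,14,0,0,-0.6],
    [8.2,-0.4,15,0,0,-0.6],
    [8.2,-0.4,15,0,0,-0.6],
  ],
)

```text
time_s: 4.37
position: [0.4726, -0.1318, 0.0979]
tool_rot: [[-0.228, 0.974, -0.004], [0.974, 0.228, 0.002], [0.003, -0.003, -1.0]]
ft_force: [-0.6, 0.5, 0.2]
grip_width: -0.0
gripper_force: 0.0
```

```bash
python3 - <<'E'
from h import *
np.set_printoptions(precision=4,suppress=True)
F=[]
for i in range(6):
    im=env.get_image('wrist'); s=env.observe(); F.append(np.r_[s['ft_force'],s['position']])
print(np.mean(F,0)); print(s['tool_rot'])
cv2.imwrite('pics/w2.png',cv2.resize(im['frame'][120:320,130:390],None,fx=3,fy=3)[...,::-1])
E
```

```text
[ 0.233   0.0162  0.1045  0.4739 -0.1325  0.1007]
[[-0.2274  0.9738  0.0018]
 [ 0.9738  0.2274 -0.001 ]
 [-0.0014  0.0015 -1.    ]]
```

View pics/w2.png

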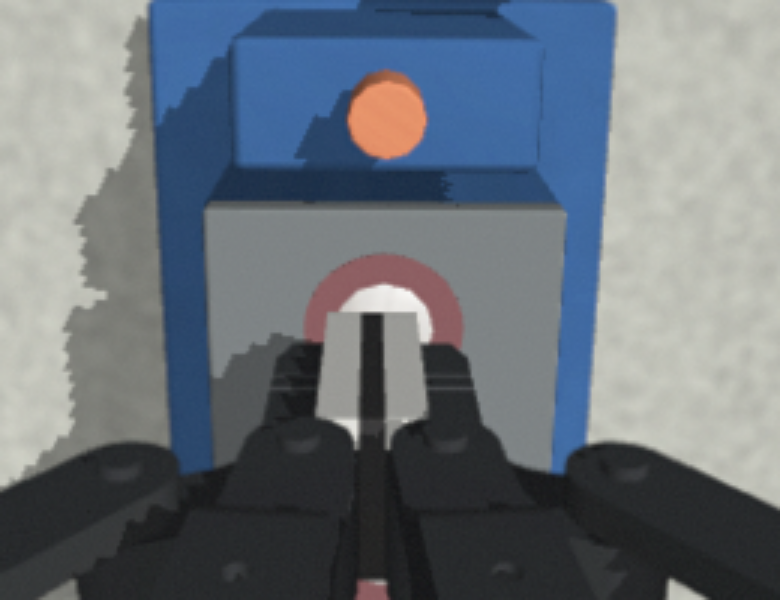

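```bash
python3 - <<'E'
from h import *
np.set_printoptions(precision=4,suppress=True)
im=env.get_image('wrist'); s=env.observe(); R=np.array(s['tool_rot']); p=np.array(s['position'])
f=192/np.tan(np.radians(im['fovy'])/2); K=np.array([[f,0,im['cx']],[0,f,im['cy']],[0,0,1]])
T=np.linalg.inv(im['cam_to_world'])
def proj(X):
    return cv2.projectPoints(np.array([X]),cv2.Rodrigues(T[:3,:3])[0],T[:3,3],K,np.array([im['k1'],0,0,0.]))[0].ravel()
print(im['cx'],im['cy'],f,s['time_s'],p)
for dx in (0,.011): print(proj(p+R@[dx,0,.019]),proj(p+R@[dx,.005,.019]))
d=im['depth']
print(d[222:236,254].round(4),d[228,238:272].round(4))
# tip top edge point world
for uv in [(245,228),(264,228),(245,240),(264,240)]: print(uv,R.T@(world(im,[uv])[0]-p))
fr=im['frame'].astype(int); red=(fr[...,0]-fr[...,1]>14); yy,xx=np.nonzero(red); k=(np.hypot(xx-258,yy-230)<32)&(yy<235)
for r in (215,220,225,230): print(r,xx[k&(yy==r)].min(),xx[k&(yy==r)].max())
E
```

```text
253.59275785717034 185.54653481216798 333.1646523133064 4.7167 [ 0.4739 -0.1325  0.1009]
[257.1265 241.6369] [267.798  241.6217]
[257.1728 219.6344] [268.055  219.6207]
[0.1648 0.1661 0.1475 0.1465 0.1459 0.1446 0.1428 0.1418 0.1411 0.1395
 0.1388 0.1372 0.1366 0.1361] [0.168  0.1433 0.1423 0.1439 0.1436 0.1432 0.1418 0.1426 0.1432 0.1423
 0.1428 0.143  0.1423 0.1433 0.143  0.1434 0.1428 0.1445 0.143  0.143
 0.1428 0.1429 0.1434 0.1429 0.1426 0.1432 0.1432 0.1437 0.1436 0.1428
 0.1436 0.1674 0.167  0.1685]
(245, 228) [ 0.0113 -0.0053  0.0084]
(264, 228) [0.0111 0.0028 0.0088]
(245, 240) [ 0.0114 -0.005  -0.0042]
(264, 240) [ 0.0109  0.0025 -0.0031]
215 236 279
220 233 282
225 232 283
230 231 284
```

Call:
jog_arm(
  targets=[
    [0.1,0.12,0.3,0,0,0],
    [0.1,0.12,0.6,0,0,0],
    [0.1,0.12,0.8,0,0,0],
    [0.1,0.12,0.9,0,0,0],
    [0.1,0.12,1.0,0,0,0],
    [0.1,0.12,1.0,0,0,0],
  ],
)

```text
time_s: 5.22
position: [0.4744, -0.131, 0.0898]
tool_rot: [[-0.227, 0.974, -0.0], [0.974, 0.227, 0.0], [0.0, -0.0, -1.0]]
ft_force: [-0.0, -0.2, 0.2]
grip_width: -0.0002
gripper_force: 0.0
```

```bash
cat > rd.py <<'E'
from h import *
import sys
np.set_printoptions(precision=4,suppress=True)
F=[]
for i in range(int(sys.argv[1])):
    im=env.get_image('side'); s=env.observe(); F.append(np.r_[s['ft_force'],s['position']])
print(s['time_s'],np.mean(F,0),'tilt',np.array(s['tool_rot'])[:,0])
E
python3 rd.py 10
```

```text
5.7167 [ 0.0729  0.0732 -0.26    0.4745 -0.1311  0.0901] tilt [-0.2271  0.9739 -0.0001]
```

Call:
jog_arm(
  targets=[
    [0,0,0.08,0,0,0],
    [0,0,0.16,0,0,0],
    [0,0,0.2,0,0,0],
    [0,0,0.2,0,0,0],
  ],
)

```text
time_s: 6.05
position: [0.4745, -0.131, 0.088]
tool_rot: [[-0.227, 0.974, 0.0], [0.974, 0.227, 0.0], [-0.0, 0.0, -1.0]]
ft_force: [0.4, 0.3, 1.4]
grip_width: -0.0
gripper_force: 0.5
```

```bash
python3 rd.py 12
```

```text
6.65 [-0.0465 -0.0586  1.0162  0.4745 -0.1311  0.0881] tilt [-0.2271  0.9739 -0.0001]
```

Contact is confirmed at about 1 N, with the plate sunk about 0.7 mm. Now I'll slide along the row at this height.

Call:
jog_arm(
  targets=[
    [-0.2,0,0,0,0,0],
    [-0.7,0,0,0,0,0],
    [-1.4,-0.01,0,0,0,0],
    [-2.1,-0.01,0,0,0,0],
    [-2.8,-0.02,0,0,0,0],
    [-3.5,-0.02,0,0,0,0],
    [-4.0,-0.03,0,0,0,0],
    [-4.2,-0.03,0,0,0,0],
  ],
)

```text
time_s: 7.32
position: [0.4839, -0.173, 0.088]
tool_rot: [[-0.226, 0.974, 0.0], [0.974, 0.226, -0.0], [-0.0, 0.0, -1.0]]
ft_force: [-0.2, 1.8, 0.6]
grip_width: -0.0001
gripper_force: 0.5
```

```bash
python3 rd.py 12
```

```text
7.9167 [-0.049  -0.7185  1.132   0.4838 -0.1721  0.0881] tilt [-0.2272  0.9738 -0.    ]
```

Call:
jog_arm(
  targets=[
    [-0.2,0,0,0,0,0],
    [-0.7,0,0,0,0,0],
    [-1.4,-0.01,0,0,0,0],
    [-2.1,-0.01,0,0,0,0],
    [-2.8,-0.02,0,0,0,0],
    [-3.5,-0.02,0,0,0,0],
    [-4.0,-0.03,0,0,0,0],
    [-4.2,-0.03,0,0,0,0],
  ],
)

```text
time_s: 8.58
position: [0.4932, -0.214, 0.088]
tool_rot: [[-0.226, 0.974, 0.0], [0.974, 0.226, -0.0], [-0.0, 0.0, -1.0]]
ft_force: [0.0, 1.9, 1.4]
grip_width: -0.0001
gripper_force: 0.5
```

```bash
python3 rd.py 12
```

```text
9.1833 [ 0.1676 -0.795   1.1391  0.493  -0.2131  0.0881] tilt [-0.2272  0.9738 -0.    ]
```

Call:
jog_arm(
  targets=[
    [-0.2,0,0,0,0,0],
    [-0.7,0,0,0,0,0],
    [-1.4,-0.01,0,0,0,0],
    [-2.1,-0.01,0,0,0,0],
    [-2.8,-0.02,0,0,0,0],
    [-3.5,-0.02,0,0,0,0],
    [-4.0,-0.03,0,0,0,0],
    [-4.2,-0.03,0,0,0,0],
  ],
)

```text
time_s: 9.85
position: [0.5024, -0.2549, 0.088]
tool_rot: [[-0.226, 0.974, 0.0], [0.974, 0.226, -0.0], [-0.0, 0.0, -1.0]]
ft_force: [-0.5, 1.4, 1.9]
grip_width: 0.0
gripper_force: 0.5
```

```bash
python3 rd.py 12; python3 - <<'E'
from h import *
im=env.get_image('scene'); cv2.imwrite('pics/s4.png',cv2.resize(im['frame'][150:290,80:260],None,fx=4,fy=4)[...,::-1])
E
```

```text
10.45 [ 0.0127 -0.6667  1.1535  0.5023 -0.254   0.0881] tilt [-0.2272  0.9738 -0.    ]
```

View pics/s4.png

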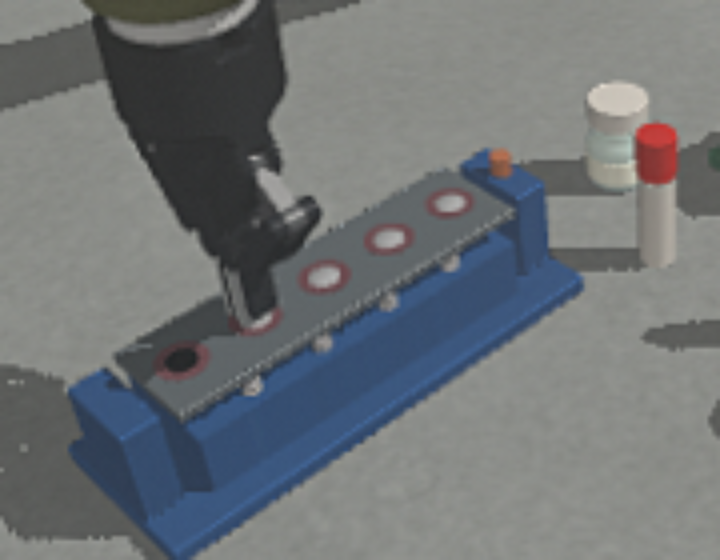

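The fingertips rest on dome 4 at about (258,318) in the crop, and the black dome is next at (182,360). Now the last slide.

Call:
jog_arm(
  targets=[
    [-0.2,0,0,0,0,0],
    [-0.7,0.01,0,0,0,0],
    [-1.4,0.01,0,0,0,0],
    [-2.1,0.02,0,0,0,0],
    [-2.8,0.03,0,0,0,0],
    [-3.5,0.03,0,0,0,0],
    [-4.0,0.04,0,0,0,0],
    [-4.2,0.04,0,0,0,0],
  ],
)

```text
time_s: 11.17
position: [0.5123, -0.2957, 0.088]
tool_rot: [[-0.227, 0.974, 0.0], [0.974, 0.227, -0.0], [-0.0, 0.0, -1.0]]
ft_force: [0.5, 0.9, 0.3]
grip_width: 0.0002
gripper_force: 0.6
```

```bash
python3 rd.py 12; python3 - <<'E'
from h import *
im=env.get_image('scene'); a=cv2.resize(im['frame'][180:290,80:180],None,fx=4,fy=4)
im=env.get_image('wrist'); b=cv2.resize(im['frame'][160:270,206:306],None,fx=4,fy=4)
cv2.imwrite('pics/s5.png',np.hstack([a,b])[...,::-1])
E
```

```text
11.7667 [ 0.0755 -0.7996  1.1134  0.5122 -0.2949  0.0881] tilt [-0.2272  0.9738 -0.    ]
```

View pics/s5.png

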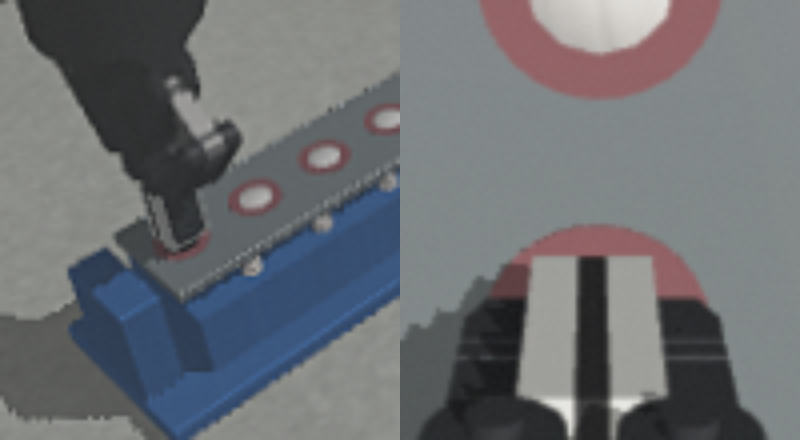

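The fingertips sit centred on the burnt dome: in the wrist crop its ring centres at about x=600 and the pads at about 592. They rest at about 1.1 N, so I'm handing the job in.

```bash
python3 -c "
from rig import env
print(env.close_job())"
```

```text
the job is handed in; nothing more can be done
None
```

The job is handed in: with the fingers closed, the fingertips touched all five domes in turn from the copper pin and are resting on the black burnt one at about 1.1 N, with the plate sunk about 1 mm of its 10 mm; the judge's verdict was not returned.

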